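Hold the pipette ready over the open sample cup

TASK

Pull the small pipette straight up out of its upright holder, carry it clear of the rack of capped tubes to the steel tray, and stop with it upright, its tip centred about one centimetre above the mouth of the one open cup on that tray. The pipette must never touch the cup, the rack or the tubes, and the tubes, the cups on the tray and the other things on the bench must stay undisturbed. Do not put the pipette down or let go: finish while holding it still there.

Things in the scene. Friction and masses are not known exactly. Their poses are not given: they have to be found in the camera images.
- pipette_barrel (a point): Centre of the white cylindrical barrel of a small hand pipette (75 g, loose, 155 mm long) standing upright, tip down, in the holder. The barrel is 25 mm in diameter and 65 mm long (32.5 mm up and down from this point); grip it here from above, from any side. Over the barrel is a plunger 18 mm wide, whose top is 47.5 mm above this point; under it a slim grey nose (14 mm narrowing to 10 mm), then the tip. Its z axis points up along the pipette, towards the plunger.
- pipette_tip (a point): The pointed lower end of the pipette (4 mm in diameter), 107.5 mm below pipette_barrel along the pipette's axis.
- pipette: The whole pipette; origin at the end of its tip, z axis along it towards the plunger.
- holder_mouth (a point): Centre of the round mouth of the upright grey holder (fixed to the bench; 68 mm in diameter with a 90 mm foot, 95 mm high), at its top. The underside of the pipette's barrel rests on the mouth's flat rim; the nose and tip hang 75 mm down inside a hole 19 mm wide and come out when the pipette is lifted straight up by more than 75 mm.
- rack: White tube rack (fixed, 250 mm along its x axis, 42 mm along y, 60 mm high; origin at the centre of its underside), between the holder and the tray. Five tubes stand in it along x; their caps reach 111 mm above the bench. One of its six places is empty.
- tube0: Loose capped tube 1 of 5 in the rack (20 g, 14 mm in diameter, cap 17 mm, 100 mm long), upright; origin at the centre of its underside, z axis up along it.
- tube1: Loose capped tube 2 of 5 in the rack (20 g, 14 mm in diameter, cap 17 mm, 100 mm long), upright; origin at the centre of its underside, z axis up along it.
- tube2: Loose capped tube 3 of 5 in the rack (20 g, 14 mm in diameter, cap 17 mm, 100 mm long), upright; origin at the centre of its underside, z axis up along it.
- tube3: Loose capped tube 4 of 5 in the rack (20 g, 14 mm in diameter, cap 17 mm, 100 mm long), upright; origin at the centre of its underside, z axis up along it.
- tube4: Loose capped tube 5 of 5 in the rack (20 g, 14 mm in diameter, cap 17 mm, 100 mm long), upright; origin at the centre of its underside, z axis up along it.
- cup_mouth (a point): Centre of the open mouth, level with the rim, of the open white cup (loose, 45 g, 36 mm outside, 30 mm inside, 45 mm high) standing on the tray: its rim is 60 mm above the bench. The z axis points up.
- cup: The open cup; origin at the centre of its underside, z axis up.
- vial_a: A closed white pot with a screw cap (loose, 60 g, 39 mm in diameter, 61 mm high, its top 76 mm above the bench) on the tray; origin at the centre of its underside. The cup and the two closed pots stand 65 mm apart in a row on the tray (steel, fixed, 210 x 90 mm, floor 15 mm high), in any order.
- vial_b: The second closed pot, the same as the first.
- tip_box: Bystander: a closed grey and white box, 85 x 120 x 64 mm high, loose; origin at the centre of its underside.
- reagent: Bystander: a white bottle, 56 mm in diameter, 130 mm high, loose; origin at the centre of its underside.
- jar: Bystander: an amber jar, 48 mm in diameter, 60 mm high, loose; origin at the centre of its underside.
- marker: Bystander: a black marker lying on the bench, 130 x 14 x 14 mm, loose; origin on its underside, 45 mm from the end of its black barrel.
- beaker: Bystander: an open white beaker, 60 mm wide, 75 mm high, loose; origin at the centre of its underside.
Mind the look-alikes: they are no part of the job. What is shaped like the part that bears holder_mouth but green or orange is not meant.

How it is judged:
By the outcome, as a careful person would: the job done as asked, in the order asked, and still so for the second after the job is handed in, while the arm keeps its last pose, push and grip.
It also fails if it takes over 43 s, if anything falls off the work surface, if the arm or the gripper's body presses on something with over 40 N, if the wrist force passes 120 N, or if a joint passes its speed limit or range.

ROBOT

A 6-joint arm with a two-finger parallel gripper is mounted at the origin on the work surface. World frame = base frame: x ahead of the robot, y to its left, z up, the work surface at z = 0. Lengths are in m, angles in rad, forces in N, time in s.
With the tool pointing down it reaches from about 0.275 to 0.825 m from the base axis. Payload 4.9 kg.
Tool frame: the origin (TCP) lies on the centre line of the jaws, within the pads' length; the fingertips stand 8 mm ahead of it and the grasp point (between the pads) lies 11 mm behind it; z points along the fingers, y is the line along which they close (so a half turn about z gives the same grasp; the last joint's range is limited). The gripper opens to 85 mm and grips with 20 to 120 N. Pads are 22 mm wide; open, the fingers measure 114 mm over their backs; the gripper's body (76 mm by 85 mm) begins 54 mm behind the grasp point. The pads swing forward as they close: fully open they stand 13 mm farther back than shut.
Start: joints at [-1.264, 0.326, -0.193, 1.052, 0, 1.437], TCP at [0.235, -0.497, 0.239] pointing down, gripper open.
Joint ranges: [-2.65, 2.65], [-0.97, 1.79], [-1.3, 1.35], [-1.93, 2.1], [-1.47, 1.37], [-3.14, 3.14]. Speed limits (rad/s): [2.57, 2.57, 3.14, 3.14, 3.14, 3.14].

INTERFACE

Orientations are given as a rotation vector (axis times angle).
In Python, from rig import status, cams, job_done gives the robot as it stands.
- The arm moves only by the shell command python3 -m creep 'ROWS' [FORCE]. ROWS is JSON, a list of rows, each an object of numbers: "dx", "dy", "dz": the shift along the world's x, y, z in mm; "wx", "wy", "wz": the turn, a rotation vector about the world's x, y, z in degrees; "fingers": the finger opening in mm, from 0 to 85.4. In form: [{"dx": .., "dy": .., "dz": .., "wx": .., "wy": .., "wz": .., "fingers": ..}, ...]. A call has 1 to 8 rows; each row shifts and turns the commanded pose from where the row before left it; what a row does not reach is not made up. A row lasts 1/10 s, in which the tool goes at most 50 mm and 8.59 degrees, less where a joint would pass 70% of its speed; a pose out of reach is approached as far as the arm can. A call is refused whole if a number of a shift passes 50 or a number of a turn 8.59, either way. A call with a gripper value outside its range is refused whole. The fingers move at their own pace and stop on an object; FORCE is the grip in N (left out, the last holds). Time passes only in rows, so rows that do not move let the fingers close. It gives the time, the measured TCP pose, the force, the opening and the grip force at its end, in the units of the state.
- status.read_state(): the state, without advancing time (a new reading comes with each control period).
- cams.read_camera(name): name is "side" or "top"; returns (picture, depth): 384x512x3 uint8, red, green, blue; 384x512 float32, m along the optical axis (not along the pixel's ray), 0 where there is no reading.
- cams.camera_info(name): a dict with "K" (3x3 intrinsics, pixels), "k1" (the pictures are not rectified: a ray, as slopes to the right and down, at radius r is drawn at 1 + k1 r^2 times it, then the intrinsics apply), "xyz" and "rotation" of the camera in the world. Camera axes: x right, y down, z forward; pixel columns grow to the right and rows downward; lengths in m; the calibration is good to about 2 mm. A picture is of the moment at which its call begins. camera_info takes no time and is no camera call.
- job_done(): hands the job in; it is judged then, once.
The state is a dict: "clock": time; "joints": joint angles; "joint_velocities": joint speeds; "joint_efforts": joint torques, N m; "tool_pos": TCP position; "ee_rot": TCP orientation; "ft_force": force on the tool from outside, world axes, zero at the start; "ft_torque": the same for the moment, N m; "opening": finger opening in m; "grasp_force": force on a finger pad.
Only numpy, scipy, OpenCV 4.12 (cv2) and the standard library are available. Lean on these libraries where they do the work, as an engineer would, in place of code of your own. Each camera call takes 0.05 s, during which the arm holds its last target. There are 200 camera calls.

## Working session

There is one attempt and no reset: what is moved stays moved. The work goes in short steps, Python scripts to look and compute and a shell command to move; the robot and the scene stay as the last step left them, time stands still between calls to the robot, and variables do not carry over. Pictures are saved under pics/ and viewed, at most 10 in all, crops included, and the job is handed in when it is done.

```bash
mkdir -p pics; cat > h.py <<'E'
import numpy as np, cv2
from rig import status, cams
def grab(n):
    p,d=cams.read_camera(n); np.savez(f'{n}.npz',p=p,d=d); return p,d
def cloud(n,d):
    i=cams.camera_info(n); K=np.array(i['K']); k1=i['k1']
    v,u=np.mgrid[:384,:512]
    pts=np.stack([u,v],-1).reshape(-1,1,2).astype(float)
    s=cv2.undistortPoints(pts,K,np.array([k1,0,0,0,0.])).reshape(384,512,2)
    c=np.dstack([s,np.ones((384,512))])*d[...,None]
    R=np.array(i['rotation'])
    if R.size==3: R=cv2.Rodrigues(R.astype(float))[0]
    return c@R.T+np.array(i['xyz'])
E
python3 - <<'E'
from h import *
for n in('side','top'):
    p,d=grab(n); i=cams.camera_info(n); print(n,i)
    cv2.imwrite(f'pics/{n}0.png',cv2.resize(p[...,::-1],(800,600)))
s=status.read_state(); print(s['clock'],s['tool_pos'],s['ee_rot'],s['opening'])
E
```

```text
side {'K': array([[472.88202441,   0.        , 255.61571918],
       [  0.        , 472.88202441, 192.68151458],
       [  0.        ,   0.        ,   1.        ]]), 'k1': -0.03766903527600558, 'xyz': array([ 0.34089491, -0.73041752,  0.83766782]), 'rotation': array([-2.28295598,  0.29595403, -0.124552  ])}
top {'K': array([[457.95583532,   0.        , 256.35323109],
       [  0.        , 457.95583532, 195.71587635],
       [  0.        ,   0.        ,   1.        ]]), 'k1': -0.08883935636414379, 'xyz': array([0.36965177, 0.04138108, 1.36780485]), 'rotation': array([-2.16122151,  2.140312  , -0.14429223])}
0.1 [ 0.23453545 -0.49694572  0.23856203] [-3.06408021e+00 -6.86508884e-01  1.68816582e-04] 0.08556679039066316
```

View pics/side0.png

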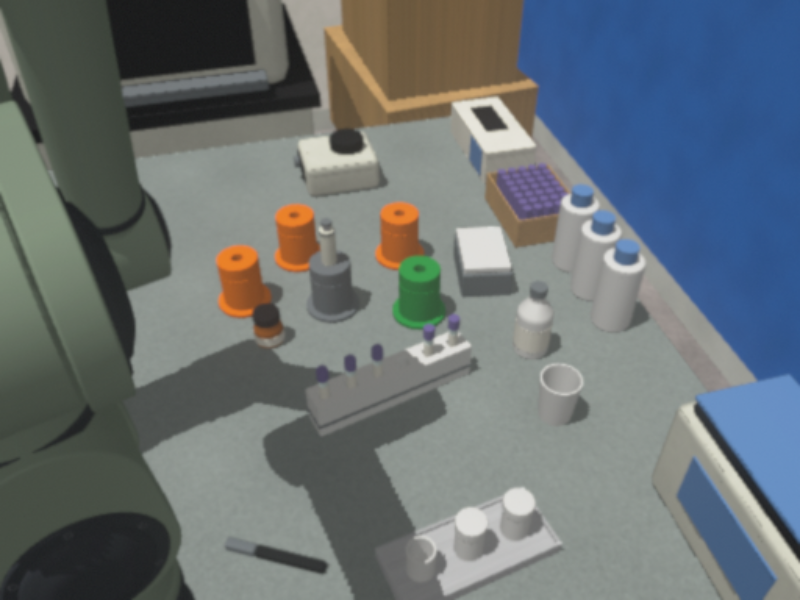

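View pics/top0.png

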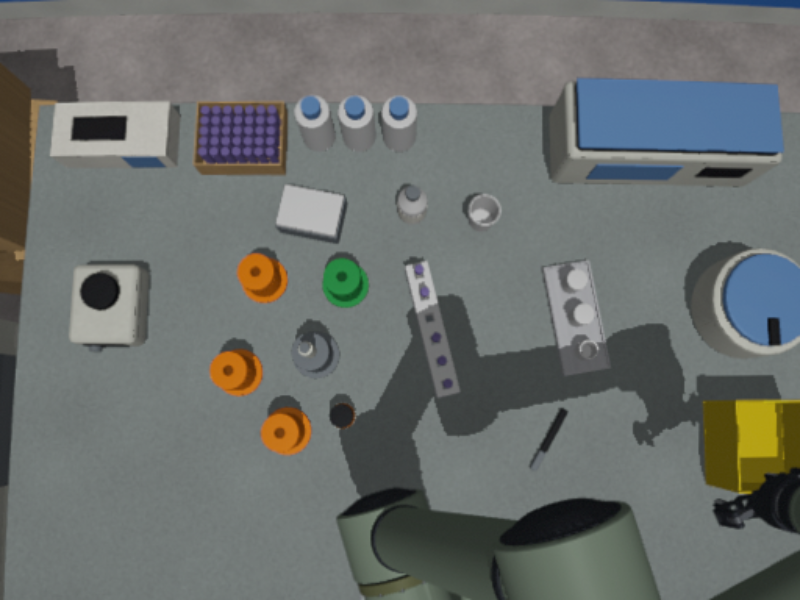

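The side view shows the pipette standing in the grey holder at about (328,240)–(330,285). The look-alikes are orange at (240,280), (295,237) and (400,235), and green at (420,290). Only the grey one bears the pipette, so it fits. The tray's open cup is at (422,555), with closed pots at (470,530) and (518,510). The beaker at (560,390) is off the tray. In the top view the pipette is at (305,345) and the cup at (588,349).

```bash
cat > m.py <<'E'
from h import *
from scipy.optimize import least_squares
from scipy.ndimage import label
def circ(P,r=None):
    if r is None:
        f=lambda q:np.hypot(P[:,0]-q[0],P[:,1]-q[1])-q[2]; x0=[*P[:,:2].mean(0),.015]
    else:
        f=lambda q:np.hypot(P[:,0]-q[0],P[:,1]-q[1])-r; x0=[*P[:,:2].mean(0)]
    return least_squares(f,x0,loss='soft_l1',f_scale=.001)
E
python3 - <<'E'
from m import *
C={n:cloud(n,np.load(n+'.npz')['d']) for n in('side','top')}
D={n:np.load(n+'.npz')['d'] for n in C}
for n,(u,v) in dict(side=(211,155),top=(196,221)).items():
    W=C[n]; print(n,'at',W[v,u])
    ok=D[n]>0
    w=ok&(np.hypot(*(W[...,:2]-W[v,u,:2]).transpose(2,0,1))<.04)
    for a,b in((.098,.11),(.11,.125),(.125,.145),(.145,.157),(.157,.167),(.167,.19)):
        P=W[w&(W[...,2]>a)&(W[...,2]<b)]
        if len(P): print(a,b,len(P),P.mean(0).round(4),P.min(0).round(4),P.max(0).round(4))
for n,(u,v) in dict(side=(270,354),top=(376,223)).items():
    W=C[n]; ok=D[n]>0
    print(n,'cup at',W[v,u])
    w=ok&(np.hypot(*(W[...,:2]-W[v,u,:2]).transpose(2,0,1))<.035)&(W[...,2]>.052)&(W[...,2]<.07)
    P=W[w]; print(len(P),P.mean(0).round(4),P.min(0).round(4),P.max(0).round(4))
    if len(P)>8:print('fit',circ(P).x,circ(P,.0165).x)
# all tall blobs in top
W=C['top'];z=W[...,2]
for nm,(u,v) in dict(capA=(267,172),capB=(271,187),capC=(279,215),capD=(282,230),capE=(286,245),pot1=(369,178),pot2=(372,200),hold=(205,230)).items(): print(nm,W[v,u].round(3))
im=[]
for n,(u,v) in dict(side=(211,165),top=(198,223)).items():
    p=np.load(n+'.npz')['p'];im.append(cv2.resize(p[v-30:v+30,u-30:u+30,::-1],(300,300),interpolation=cv2.INTER_CUBIC))
for n,(u,v) in dict(side=(280,350),top=(373,210)).items():
    p=np.load(n+'.npz')['p'];im.append(cv2.resize(p[v-30:v+30,u-30:u+30,::-1],(300,300),interpolation=cv2.INTER_CUBIC))
cv2.imwrite('pics/c1.png',np.vstack([np.hstack(im[:2]),np.hstack(im[2:])]))
E
```

```text
side at [0.46414947 0.1891003  0.14041519]
0.098 0.11 40 [0.4599 0.1945 0.1037] [0.4495 0.1888 0.0981] [0.4739 0.2046 0.1097]
0.11 0.125 48 [0.4602 0.1945 0.1177] [0.4494 0.1903 0.1106] [0.4722 0.208  0.1249]
0.125 0.145 68 [0.4605 0.1949 0.1353] [0.4493 0.1885 0.1256] [0.4739 0.2039 0.1447]
0.145 0.157 46 [0.4617 0.1957 0.1523] [0.4494 0.1896 0.1451] [0.472  0.2127 0.157 ]
0.157 0.167 35 [0.4602 0.1994 0.1596] [0.4503 0.1923 0.157 ] [0.4731 0.2094 0.1649]
0.167 0.19 36 [0.4613 0.2014 0.1723] [0.4535 0.1933 0.1685] [0.4693 0.2147 0.1754]
top at [0.46372919 0.20080375 0.17495312]
0.098 0.11 45 [0.4567 0.1974 0.0997] [0.4283 0.1742 0.098 ] [0.4838 0.2303 0.1044]
0.11 0.125 8 [0.4533 0.1995 0.1174] [0.4487 0.1944 0.1122] [0.4655 0.2077 0.1232]
0.125 0.145 8 [0.4566 0.1959 0.1338] [0.4502 0.1931 0.1258] [0.4669 0.1994 0.1422]
0.145 0.157 10 [0.4601 0.1984 0.154 ] [0.4495 0.1932 0.1484] [0.4705 0.2164 0.1567]
0.157 0.167 30 [0.4588 0.2037 0.1606] [0.4488 0.1944 0.1575] [0.4728 0.2162 0.1649]
0.167 0.19 39 [0.4609 0.2054 0.1749] [0.4532 0.198  0.1678] [0.4721 0.2137 0.1799]
side cup at [ 0.47860091 -0.29086179  0.01995253]
130 [ 0.472  -0.3064  0.0564] [ 0.4546 -0.3233  0.0521] [ 0.4892 -0.2872  0.0612]
fit [ 0.47176266 -0.30602627  0.01595581] [ 0.47178704 -0.30594532]
top cup at [ 0.47450632 -0.3104049   0.0242623 ]
51 [ 0.4707 -0.3014  0.0588] [ 0.4543 -0.3195  0.0526] [ 0.4865 -0.2834  0.065 ]
fit [ 0.47066271 -0.30181012  0.01633705] [ 0.47065419 -0.30179422]
capA [0.607 0.015 0.115]
capB [0.565 0.003 0.111]
capC [ 0.488 -0.019  0.112]
capD [ 0.446 -0.027  0.111]
capE [ 0.406 -0.039  0.11 ]
pot1 [ 0.6   -0.28   0.076]
pot2 [ 0.536 -0.287  0.075]
hold [0.445 0.185 0.101]
```

View pics/c1.png

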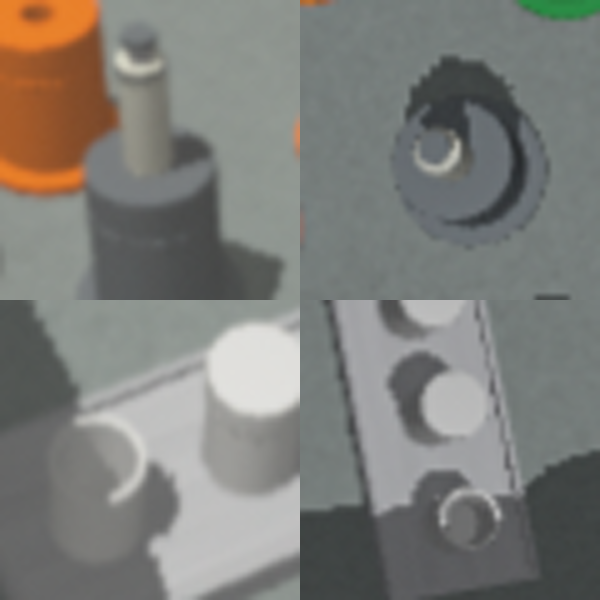

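The barrel axis is at about (0.461, 0.203), with the plunger top at 0.175 as expected. The cup is at about (0.471, -0.304). The crop confirms the grey holder with the pipette and one hollow cup on the tray. I'm moving above the pipette now.

```bash
python3 -m creep '[{"dx":14,"dy":43,"wz":5.6},{"dx":14,"dy":43,"wz":5.6},{"dx":14,"dy":43,"wz":5.6},{"dx":14,"dy":43,"wz":5.6},{"dx":14,"dy":43,"wz":5.6},{"dx":14,"dy":43,"wz":5.6},{"dx":14,"dy":43,"wz":5.6},{"dx":14,"dy":43,"wz":5.6}]' 40
python3 -m creep '[{"dx":14,"dy":43,"wz":5.6},{"dx":14,"dy":43,"wz":5.6},{"dx":14,"dy":43,"wz":5.6},{"dx":14,"dy":43,"wz":5.6},{"dx":14,"dy":43,"wz":5.6},{"dx":14,"dy":43,"wz":5.6},{"dx":14,"dy":43,"wz":5.6},{}]'
python3 -m creep '[{}]'
python3 - <<'E'
from m import *
print(status.read_state()['joints'])
for n in('side','top'):
    p,d=grab(n); W=cloud(n,d); ok=(d>0)
    for nm,c,a,b in(('barrel',(.461,.203),.10,.155),('plunger',(.461,.203),.165,.18),('cup',(.471,-.304),.045,.066),('pot2',(.536,-.29),.071,.08),('pot1',(.6,-.28),.071,.08)):
        P=W[ok&(np.hypot(W[...,0]-c[0],W[...,1]-c[1])<.028)&(W[...,2]>a)&(W[...,2]<b)]
        if len(P)<5: print(n,nm,len(P));continue
        print(n,nm,len(P),P.mean(0).round(4),P.min(0).round(4),P.max(0).round(4), circ(P,.0125).x.round(4) if nm=='barrel' else circ(P,.0165).x.round(4) if nm=='cup' else '')
E
```

```text
[-1.26419156e+00  3.26910520e-01 -1.93473020e-01  1.05196405e+00
  2.61162640e-05  1.43657994e+00]
side barrel 174 [0.4606 0.1946 0.1274] [0.4492 0.189  0.1007] [0.4739 0.204  0.1549] [0.4619 0.2043]
side plunger 36 [0.4614 0.2019 0.1719] [0.4536 0.1926 0.1682] [0.4696 0.2151 0.1746] 
side cup 199 [ 0.4715 -0.3065  0.0537] [ 0.4545 -0.3232  0.045 ] [ 0.4892 -0.2867  0.0611] [ 0.4716 -0.3061]
side pot2 285 [ 0.5355 -0.2955  0.073 ] [ 0.517  -0.3152  0.071 ] [ 0.5542 -0.2757  0.0766] 
side pot1 267 [ 0.5997 -0.2844  0.073 ] [ 0.5807 -0.3031  0.071 ] [ 0.6189 -0.2638  0.0765] 
top barrel 32 [0.4562 0.1973 0.1229] [0.4336 0.1831 0.1001] [0.4783 0.217  0.1548] [0.4609 0.2057]
top plunger 36 [0.4606 0.205  0.1752] [0.4531 0.1976 0.1708] [0.4689 0.2134 0.178 ] 
top cup 64 [ 0.4708 -0.3012  0.0564] [ 0.4544 -0.319   0.0453] [ 0.4863 -0.2839  0.0651] [ 0.4708 -0.3017]
top pot2 140 [ 0.5355 -0.2906  0.0755] [ 0.5161 -0.3095  0.071 ] [ 0.5541 -0.2724  0.0799] 
top pot1 131 [ 0.5996 -0.2792  0.0753] [ 0.582  -0.2981  0.0714] [ 0.6181 -0.2601  0.0794] invalid input at $[0]: expected keys dx, dy, dz, wx, wy, wz, fingers
invalid input at $[0]: expected keys dx, dy, dz, wx, wy, wz, fingers
invalid input at $[0]: expected keys dx, dy, dz, wx, wy, wz, fingers
```

Every key is required in each row, so nothing moved. The measurements agree: barrel (0.461, 0.204), cup (0.471, -0.304), in line with the pots.

```bash
python3 -m creep '[{"dx":14,"dy":43,"dz":0,"wx":0,"wy":0,"wz":5.6,"fingers":85},{"dx":14,"dy":43,"dz":0,"wx":0,"wy":0,"wz":5.6,"fingers":85},{"dx":14,"dy":43,"dz":0,"wx":0,"wy":0,"wz":5.6,"fingers":85},{"dx":14,"dy":43,"dz":0,"wx":0,"wy":0,"wz":5.6,"fingers":85},{"dx":14,"dy":43,"dz":0,"wx":0,"wy":0,"wz":5.6,"fingers":85},{"dx":14,"dy":43,"dz":0,"wx":0,"wy":0,"wz":5.6,"fingers":85},{"dx":14,"dy":43,"dz":0,"wx":0,"wy":0,"wz":5.6,"fingers":85},{"dx":14,"dy":43,"dz":0,"wx":0,"wy":0,"wz":5.6,"fingers":85}]' 40
python3 -m creep '[{"dx":14,"dy":43,"dz":0,"wx":0,"wy":0,"wz":5.6,"fingers":85},{"dx":14,"dy":43,"dz":0,"wx":0,"wy":0,"wz":5.6,"fingers":85},{"dx":14,"dy":43,"dz":0,"wx":0,"wy":0,"wz":5.6,"fingers":85},{"dx":14,"dy":43,"dz":0,"wx":0,"wy":0,"wz":5.6,"fingers":85},{"dx":14,"dy":43,"dz":0,"wx":0,"wy":0,"wz":5.6,"fingers":85},{"dx":14,"dy":43,"dz":0,"wx":0,"wy":0,"wz":5.6,"fingers":85},{"dx":14,"dy":43,"dz":0,"wx":0,"wy":0,"wz":5.6,"fingers":85},{"dx":0,"dy":0,"dz":0,"wx":0,"wy":0,"wz":0,"fingers":85}]'
python3 -c "
from h import *
s=status.read_state();print(s['joints'],s['tool_pos'],cv2.Rodrigues(s['ee_rot'])[0].round(3))"
```

```text
clock: 1.0
tool_pos: [0.3468, -0.1517, 0.2394]
ee_rot: [2.569, 1.807, 0.0]
ft_force: [0.7, 0.2, 0.9]
opening: 0.0851
grasp_force: 0.0
clock: 1.8
tool_pos: [0.4458, 0.152, 0.2392]
ee_rot: [-1.808, -2.569, -0.003]
ft_force: [0.2, -0.5, 0.7]
opening: 0.0848
grasp_force: 0.0
[ 0.17069886  0.1790993  -0.39010178  1.00010575  0.00151773  1.39729739] [0.44582489 0.15199039 0.23917608] [[-0.337  0.941  0.001]
 [ 0.941  0.337  0.002]
 [ 0.001  0.002 -1.   ]]
```

```bash
python3 -m creep '[{"dx":8,"dy":26,"dz":0,"wx":0,"wy":0,"wz":0,"fingers":85},{"dx":7,"dy":27,"dz":0,"wx":0,"wy":0,"wz":0,"fingers":85},{"dx":0,"dy":0,"dz":0,"wx":0,"wy":0,"wz":0,"fingers":85},{"dx":0,"dy":0,"dz":0,"wx":0,"wy":0,"wz":0,"fingers":85},{"dx":0,"dy":0,"dz":0,"wx":0,"wy":0,"wz":0,"fingers":85}]'
python3 - <<'E'
from m import *
n='side';p,d=grab(n);W=cloud(n,d);print(status.read_state()['tool_pos'])
P=W[(d>0)&(np.hypot(W[...,0]-.461,W[...,1]-.204)<.028)&(W[...,2]>.1)&(W[...,2]<.155)]
print(circ(P,.0125).x)
cv2.imwrite('pics/s2.png',cv2.resize(p[30:250,100:390,::-1],None,fx=2.5,fy=2.5))
E
```

```text
clock: 2.3
tool_pos: [0.4592, 0.1996, 0.2391]
ee_rot: [-1.82, -2.561, 0.002]
ft_force: [0.4, -0.8, 0.3]
opening: 0.0848
grasp_force: 0.0
[0.45932472 0.19955359 0.23920606]
[0.46143098 0.20403644]
```

View pics/s2.png

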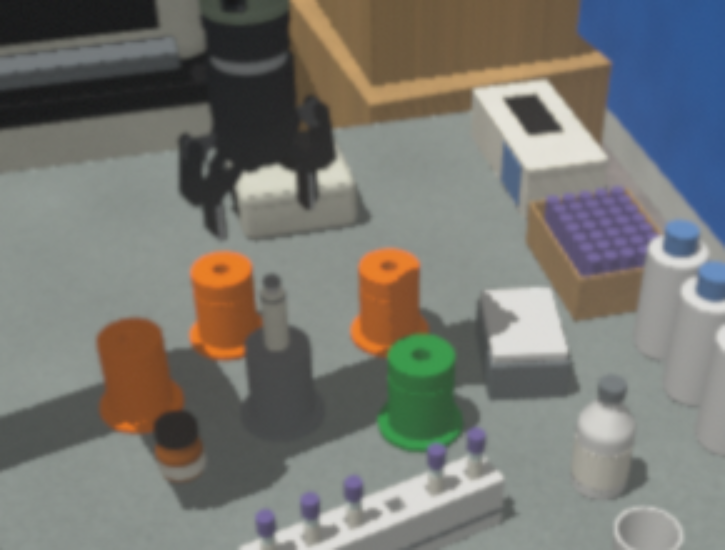

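The open gripper hangs above the pipette, whose plunger is at (272,283) in the crop, and nothing is in the way. I'll correct by (+2, +4.5) mm and descend 116 mm.

```bash
python3 -m creep '[{"dx":2,"dy":4.5,"dz":0,"wx":0,"wy":0,"wz":0,"fingers":85},{"dx":0,"dy":0,"dz":-15,"wx":0,"wy":0,"wz":0,"fingers":85},{"dx":0,"dy":0,"dz":-21,"wx":0,"wy":0,"wz":0,"fingers":85},{"dx":0,"dy":0,"dz":-25,"wx":0,"wy":0,"wz":0,"fingers":85},{"dx":0,"dy":0,"dz":-25,"wx":0,"wy":0,"wz":0,"fingers":85},{"dx":0,"dy":0,"dz":-20,"wx":0,"wy":0,"wz":0,"fingers":85},{"dx":0,"dy":0,"dz":-10,"wx":0,"wy":0,"wz":0,"fingers":85},{"dx":0,"dy":0,"dz":0,"wx":0,"wy":0,"wz":0,"fingers":85}]'
python3 -m creep '[{"dx":0,"dy":0,"dz":0,"wx":0,"wy":0,"wz":0,"fingers":85},{"dx":0,"dy":0,"dz":0,"wx":0,"wy":0,"wz":0,"fingers":85}]'
```

```text
clock: 3.15
tool_pos: [0.4608, 0.2046, 0.1223]
ee_rot: [-1.818, -2.56, 0.003]
ft_force: [-0.1, -0.8, 0.7]
opening: 0.0849
grasp_force: 0.0
clock: 3.35
tool_pos: [0.4626, 0.2053, 0.1244]
ee_rot: [1.818, 2.56, 0.003]
ft_force: [0.0, -0.3, -0.8]
opening: 0.0849
grasp_force: 0.0
```

```bash
Z='"dx":0,"dy":0'; python3 -m creep '[{"dx":0,"dy":0,"dz":0,"wx":0,"wy":0,"wz":0,"fingers":40},{"dx":0,"dy":0,"dz":0,"wx":0,"wy":0,"wz":0,"fingers":40},{"dx":0,"dy":0,"dz":0,"wx":0,"wy":0,"wz":0,"fingers":40},{"dx":0,"dy":0,"dz":0,"wx":0,"wy":0,"wz":0,"fingers":30},{"dx":0,"dy":0,"dz":0,"wx":0,"wy":0,"wz":0,"fingers":27},{"dx":0,"dy":0,"dz":0,"wx":0,"wy":0,"wz":0,"fingers":25},{"dx":0,"dy":0,"dz":0,"wx":0,"wy":0,"wz":0,"fingers":22},{"dx":0,"dy":0,"dz":0,"wx":0,"wy":0,"wz":0,"fingers":20}]' 40
python3 -m creep '[{"dx":0,"dy":0,"dz":0,"wx":0,"wy":0,"wz":0,"fingers":10},{"dx":0,"dy":0,"dz":0,"wx":0,"wy":0,"wz":0,"fingers":10},{"dx":0,"dy":0,"dz":0,"wx":0,"wy":0,"wz":0,"fingers":10},{"dx":0,"dy":0,"dz":0,"wx":0,"wy":0,"wz":0,"fingers":10}]'
```

```text
clock: 4.15
tool_pos: [0.4618, 0.2051, 0.1234]
ee_rot: [1.819, 2.561, 0.0]
ft_force: [0.1, 0.4, 2.3]
opening: 0.0229
grasp_force: 39.0
clock: 4.55
tool_pos: [0.4618, 0.2051, 0.1234]
ee_rot: [1.819, 2.562, 0.0]
ft_force: [0.6, -0.5, 3.3]
opening: 0.023
grasp_force: 39.1
```

It's gripped on the barrel, at about 40 N. Now lifting straight up 140 mm.

```bash
python3 -m creep '[{"dx":0,"dy":0,"dz":4,"wx":0,"wy":0,"wz":0,"fingers":10},{"dx":0,"dy":0,"dz":10,"wx":0,"wy":0,"wz":0,"fingers":10},{"dx":0,"dy":0,"dz":18,"wx":0,"wy":0,"wz":0,"fingers":10},{"dx":0,"dy":0,"dz":22,"wx":0,"wy":0,"wz":0,"fingers":10},{"dx":0,"dy":0,"dz":25,"wx":0,"wy":0,"wz":0,"fingers":10},{"dx":0,"dy":0,"dz":25,"wx":0,"wy":0,"wz":0,"fingers":10},{"dx":0,"dy":0,"dz":22,"wx":0,"wy":0,"wz":0,"fingers":10},{"dx":0,"dy":0,"dz":14,"wx":0,"wy":0,"wz":0,"fingers":10}]'
python3 -m creep '[{"dx":0,"dy":0,"dz":0,"wx":0,"wy":0,"wz":0,"fingers":10},{"dx":0,"dy":0,"dz":0,"wx":0,"wy":0,"wz":0,"fingers":10},{"dx":0,"dy":0,"dz":0,"wx":0,"wy":0,"wz":0,"fingers":10}]'
python3 - <<'E'
from m import *
p,d=grab('side');W=cloud('side',d)
cv2.imwrite('pics/s3.png',cv2.resize(p[60:230,130:330,::-1],None,fx=3.5,fy=3.5))
c=status.read_state()['tool_pos'];print(c)
for a in np.arange(.14,.25,.01):
    P=W[(d>0)&(np.hypot(W[...,0]-c[0],W[...,1]-c[1])<.03)&(W[...,2]>a)&(W[...,2]<a+.01)]
    if len(P): print(a.round(3),len(P),P.min(0).round(4),P.max(0).round(4),P.mean(0).round(4))
E
```

```text
clock: 5.35
tool_pos: [0.4621, 0.2052, 0.2657]
ee_rot: [1.818, 2.561, 0.003]
ft_force: [0.2, -0.6, -1.4]
opening: 0.0231
grasp_force: 39.2
clock: 5.65
tool_pos: [0.461, 0.2049, 0.2623]
ee_rot: [-1.818, -2.561, 0.002]
ft_force: [-0.6, -0.3, -1.8]
opening: 0.0227
grasp_force: 39.2
[0.46093204 0.20485347 0.26222341]
0.15 2 [0.4605 0.2025 0.1587] [0.4611 0.2056 0.1594] [0.4608 0.2041 0.159 ]
0.16 5 [0.4582 0.1992 0.1627] [0.461  0.204  0.1685] [0.4594 0.2017 0.166 ]
0.17 7 [0.4576 0.1981 0.1713] [0.4616 0.2054 0.1798] [0.4597 0.2008 0.1757]
0.18 10 [0.4571 0.1982 0.1804] [0.4625 0.2048 0.1893] [0.46   0.2009 0.185 ]
0.19 12 [0.4558 0.1967 0.1922] [0.4631 0.204  0.1999] [0.4594 0.2    0.1961]
0.2 13 [0.4546 0.1943 0.2004] [0.4637 0.2022 0.2094] [0.4594 0.1986 0.2055]
0.21 18 [0.4547 0.1947 0.2101] [0.4648 0.2036 0.22  ] [0.4599 0.1989 0.2149]
0.22 14 [0.4536 0.1946 0.2207] [0.465  0.2028 0.2288] [0.4593 0.1983 0.2241]
0.23 27 [0.4489 0.1888 0.232 ] [0.4698 0.1985 0.2398] [0.4594 0.1939 0.2355]
0.24 40 [0.4477 0.1874 0.24  ] [0.4706 0.2032 0.2495] [0.459  0.1938 0.2447]
```

View pics/s3.png

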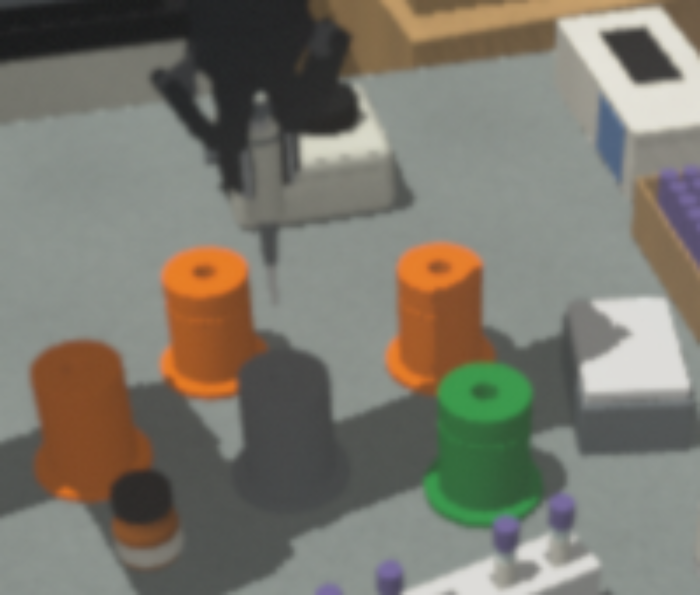

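The pipette is clear of the holder and hangs upright, with its tip at crop (274,300), about (0.461, 0.204, 0.159). That is 48 mm above the caps, so I'm carrying it across.

```bash
python3 -m creep '[{"dx":0,"dy":-5,"dz":0,"wx":0,"wy":0,"wz":0,"fingers":10},{"dx":0,"dy":-12,"dz":0,"wx":0,"wy":0,"wz":0,"fingers":10},{"dx":0,"dy":-20,"dz":0,"wx":0,"wy":0,"wz":0,"fingers":10},{"dx":0,"dy":-28,"dz":0,"wx":0,"wy":0,"wz":0,"fingers":10},{"dx":1,"dy":-35,"dz":0,"wx":0,"wy":0,"wz":0,"fingers":10},{"dx":1,"dy":-35,"dz":0,"wx":0,"wy":0,"wz":0,"fingers":10},{"dx":1,"dy":-35,"dz":0,"wx":0,"wy":0,"wz":0,"fingers":10},{"dx":1,"dy":-35,"dz":0,"wx":0,"wy":0,"wz":0,"fingers":10}]'
python3 -m creep '[{"dx":1,"dy":-35,"dz":0,"wx":0,"wy":0,"wz":0,"fingers":10},{"dx":1,"dy":-35,"dz":0,"wx":0,"wy":0,"wz":0,"fingers":10},{"dx":1,"dy":-35,"dz":0,"wx":0,"wy":0,"wz":0,"fingers":10},{"dx":1,"dy":-35,"dz":0,"wx":0,"wy":0,"wz":0,"fingers":10},{"dx":1,"dy":-35,"dz":0,"wx":0,"wy":0,"wz":0,"fingers":10},{"dx":1,"dy":-35,"dz":0,"wx":0,"wy":0,"wz":0,"fingers":10},{"dx":0,"dy":-32,"dz":0,"wx":0,"wy":0,"wz":0,"fingers":10},{"dx":0,"dy":-25,"dz":0,"wx":0,"wy":0,"wz":0,"fingers":10}]'
python3 -m creep '[{"dx":0,"dy":-18,"dz":0,"wx":0,"wy":0,"wz":0,"fingers":10},{"dx":0,"dy":-10,"dz":0,"wx":0,"wy":0,"wz":0,"fingers":10},{"dx":0,"dy":-4,"dz":0,"wx":0,"wy":0,"wz":0,"fingers":10},{"dx":0,"dy":0,"dz":0,"wx":0,"wy":0,"wz":0,"fingers":10},{"dx":0,"dy":0,"dz":0,"wx":0,"wy":0,"wz":0,"fingers":10},{"dx":0,"dy":0,"dz":0,"wx":0,"wy":0,"wz":0,"fingers":10}]'
cat > look.py <<'E'
from m import *
import sys
c=status.read_state()['tool_pos'];print(c)
for n in('side','top'):
    p,d=grab(n);W=cloud(n,d);ok=d>0;r=np.hypot(W[...,0]-c[0],W[...,1]-c[1])<.03
    for a,b in((-.107,-.095),(-.095,-.08),(-.08,-.055),(-.055,-.035),(-.028,-.01)):
        P=W[ok&r&(W[...,2]>c[2]+a)&(W[...,2]<c[2]+b)]
        if len(P): print(n,a,len(P),P.min(0).round(4),P.max(0).round(4),P.mean(0).round(4))
    P=W[ok&(np.hypot(W[...,0]-.471,W[...,1]+.304)<.028)&(W[...,2]>.05)&(W[...,2]<.064)]
    if len(P)>9: print(n,'cup',len(P),circ(P,.0165).x.round(4))
p=np.load('side.npz')['p'];cv2.imwrite(sys.argv[1],cv2.resize(p[170:384,170:420,::-1],None,fx=2.8,fy=2.8))
E
python3 look.py pics/s4.png
```

```text
clock: 6.5
tool_pos: [0.4651, -0.0021, 0.2631]
ee_rot: [-1.819, -2.561, 0.001]
ft_force: [0.4, -0.4, -0.8]
opening: 0.0231
grasp_force: 39.2
clock: 7.3
tool_pos: [0.4706, -0.2696, 0.263]
ee_rot: [-1.821, -2.56, 0.001]
ft_force: [0.4, 0.4, -0.5]
opening: 0.0234
grasp_force: 39.2
clock: 7.9
tool_pos: [0.4718, -0.2979, 0.2634]
ee_rot: [-1.817, -2.563, -0.0]
ft_force: [0.5, -0.1, -0.8]
opening: 0.0231
grasp_force: 39.2
[ 0.47180537 -0.29794884  0.26341616]
side -0.107 9 [ 0.4689 -0.3028  0.157 ] [ 0.4719 -0.299   0.1683] [ 0.4704 -0.3017  0.1638]
side -0.095 17 [ 0.4681 -0.3036  0.1692] [ 0.4732 -0.3002  0.1824] [ 0.4704 -0.3019  0.1762]
side -0.08 42 [ 0.4659 -0.3062  0.1846] [ 0.4757 -0.3003  0.2079] [ 0.47   -0.3034  0.1973]
side -0.055 40 [ 0.4648 -0.307   0.2091] [ 0.4756 -0.2988  0.2245] [ 0.4697 -0.3041  0.2162]
side -0.028 89 [ 0.459  -0.3127  0.2354] [ 0.4833 -0.3021  0.2534] [ 0.4704 -0.3097  0.2439]
side cup 157 [ 0.4716 -0.3062]
top -0.107 2 [ 0.4692 -0.296   0.1621] [ 0.4719 -0.2958  0.1628] [ 0.4705 -0.2959  0.1624]
top -0.095 3 [ 0.4679 -0.2966  0.1723] [ 0.4705 -0.2941  0.1789] [ 0.4689 -0.2955  0.1766]
top -0.08 6 [ 0.4657 -0.2959  0.1842] [ 0.4727 -0.2923  0.206 ] [ 0.4692 -0.2944  0.1945]
top -0.055 3 [ 0.4678 -0.2928  0.2108] [ 0.4728 -0.2923  0.2128] [ 0.4703 -0.2925  0.2117]
top -0.028 17 [ 0.4581 -0.2971  0.2358] [ 0.4792 -0.2856  0.2524] [ 0.4673 -0.2887  0.245 ]
top cup 55 [ 0.4708 -0.3018]
```

View pics/s4.png

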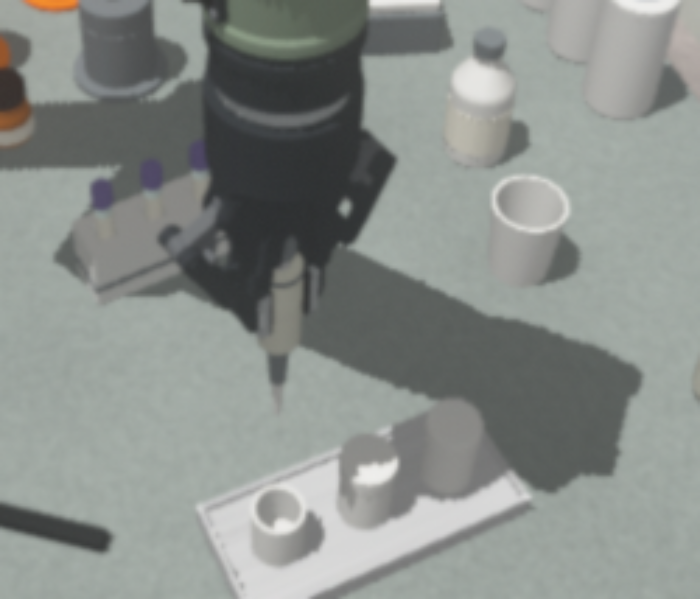

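The pipette hangs upright, tip at crop (278,412), short of the cup at (279,512). The two cameras agree on a correction of about (+0.5, -5.5) mm. I'll correct, lower most of the way and look again.

```bash
python3 -m creep '[{"dx":0.5,"dy":-3,"dz":0,"wx":0,"wy":0,"wz":0,"fingers":10},{"dx":0,"dy":-2.5,"dz":-5,"wx":0,"wy":0,"wz":0,"fingers":10},{"dx":0,"dy":0,"dz":-10,"wx":0,"wy":0,"wz":0,"fingers":10},{"dx":0,"dy":0,"dz":-15,"wx":0,"wy":0,"wz":0,"fingers":10},{"dx":0,"dy":0,"dz":-18,"wx":0,"wy":0,"wz":0,"fingers":10},{"dx":0,"dy":0,"dz":-14,"wx":0,"wy":0,"wz":0,"fingers":10},{"dx":0,"dy":0,"dz":-9,"wx":0,"wy":0,"wz":0,"fingers":10},{"dx":0,"dy":0,"dz":-4,"wx":0,"wy":0,"wz":0,"fingers":10}]'
python3 -m creep '[{"dx":0,"dy":0,"dz":0,"wx":0,"wy":0,"wz":0,"fingers":10},{"dx":0,"dy":0,"dz":0,"wx":0,"wy":0,"wz":0,"fingers":10},{"dx":0,"dy":0,"dz":0,"wx":0,"wy":0,"wz":0,"fingers":10},{"dx":0,"dy":0,"dz":0,"wx":0,"wy":0,"wz":0,"fingers":10}]'
python3 look.py pics/s5.png
```

```text
clock: 8.8
tool_pos: [0.4715, -0.304, 0.1868]
ee_rot: [-1.818, -2.56, -0.0]
ft_force: [0.7, 0.8, -0.2]
opening: 0.0228
grasp_force: 39.2
clock: 9.2
tool_pos: [0.4725, -0.3047, 0.1889]
ee_rot: [1.818, 2.561, -0.0]
ft_force: [-0.2, 0.5, -0.9]
opening: 0.0232
grasp_force: 39.2
[ 0.4725006  -0.30472455  0.18892919]
side -0.107 7 [ 0.4693 -0.3092  0.085 ] [ 0.4725 -0.3067  0.0924] [ 0.4713 -0.3084  0.0886]
side -0.095 15 [ 0.4688 -0.3106  0.0944] [ 0.4744 -0.307   0.1087] [ 0.471  -0.3089  0.1019]
side -0.08 35 [ 0.4665 -0.3125  0.1094] [ 0.4748 -0.3064  0.1321] [ 0.4706 -0.3102  0.1226]
side -0.055 29 [ 0.4662 -0.3138  0.1351] [ 0.4767 -0.3086  0.1499] [ 0.4704 -0.3118  0.142 ]
side -0.028 76 [ 0.4594 -0.3202  0.161 ] [ 0.4825 -0.3086  0.1785] [ 0.4709 -0.317   0.1693]
side cup 150 [ 0.4717 -0.3062]
top -0.107 3 [ 0.4692 -0.3036  0.086 ] [ 0.4724 -0.3023  0.0938] [ 0.4704 -0.3029  0.0893]
top -0.095 2 [ 0.4708 -0.3033  0.1055] [ 0.4738 -0.2996  0.1087] [ 0.4723 -0.3015  0.1071]
top -0.08 6 [ 0.4664 -0.3022  0.11  ] [ 0.475  -0.2986  0.1328] [ 0.4697 -0.3008  0.1228]
top -0.055 1 [ 0.4686 -0.2978  0.1356] [ 0.4686 -0.2978  0.1356] [ 0.4686 -0.2978  0.1356]
top -0.028 16 [ 0.4586 -0.3038  0.1609] [ 0.4798 -0.292   0.1789] [ 0.4688 -0.2948  0.1697]
top cup 46 [ 0.4709 -0.3017]
```

View pics/s5.png

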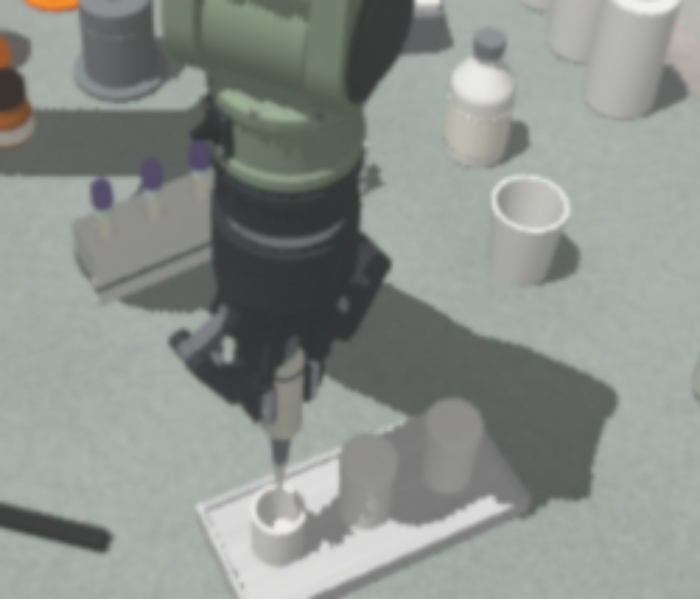

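The tip at crop (279,488) stands over the cup's mouth at (279,510), at z of about 0.085. Laterally it's within about 1.5 mm, so I'll nudge +1.3 in y and lower the last 15 mm.

```bash
python3 -m creep '[{"dx":0,"dy":1.3,"dz":0,"wx":0,"wy":0,"wz":0,"fingers":10},{"dx":0,"dy":0,"dz":-3,"wx":0,"wy":0,"wz":0,"fingers":10},{"dx":0,"dy":0,"dz":-5,"wx":0,"wy":0,"wz":0,"fingers":10},{"dx":0,"dy":0,"dz":-4,"wx":0,"wy":0,"wz":0,"fingers":10},{"dx":0,"dy":0,"dz":-3,"wx":0,"wy":0,"wz":0,"fingers":10},{"dx":0,"dy":0,"dz":0,"wx":0,"wy":0,"wz":0,"fingers":10},{"dx":0,"dy":0,"dz":0,"wx":0,"wy":0,"wz":0,"fingers":10},{"dx":0,"dy":0,"dz":0,"wx":0,"wy":0,"wz":0,"fingers":10}]'
python3 -m creep '[{"dx":0,"dy":0,"dz":0,"wx":0,"wy":0,"wz":0,"fingers":10},{"dx":0,"dy":0,"dz":0,"wx":0,"wy":0,"wz":0,"fingers":10},{"dx":0,"dy":0,"dz":0,"wx":0,"wy":0,"wz":0,"fingers":10},{"dx":0,"dy":0,"dz":0,"wx":0,"wy":0,"wz":0,"fingers":10}]'
python3 look.py pics/s6.png
python3 -c "
import numpy as np,cv2
o=[np.load(n+'.npz')['p'] for n in('side','top')]
cv2.imwrite('pics/s6.png',np.hstack([cv2.resize(o[0][300:375,230:305,::-1],(390,390),interpolation=2),cv2.resize(o[1][185:260,340:415,::-1],(390,390),interpolation=2)]))"
```

```text
clock: 10.1
tool_pos: [0.4723, -0.3032, 0.1734]
ee_rot: [1.818, 2.561, -0.0]
ft_force: [0.3, 0.2, -1.2]
opening: 0.0231
grasp_force: 39.2
clock: 10.5
tool_pos: [0.4722, -0.3032, 0.1733]
ee_rot: [1.819, 2.562, -0.0]
ft_force: [-0.5, -0.3, -1.2]
opening: 0.0233
grasp_force: 39.2
[ 0.47222249 -0.30316262  0.17333982]
side -0.107 7 [ 0.4694 -0.3092  0.071 ] [ 0.4732 -0.3067  0.0782] [ 0.4711 -0.3077  0.075 ]
side -0.095 11 [ 0.4682 -0.3088  0.0804] [ 0.4732 -0.3043  0.0922] [ 0.4706 -0.3073  0.0856]
side -0.08 36 [ 0.4657 -0.3114  0.0937] [ 0.4759 -0.3051  0.1178] [ 0.4701 -0.3087  0.1073]
side -0.055 27 [ 0.4656 -0.3122  0.1186] [ 0.4755 -0.3048  0.1323] [ 0.47   -0.3099  0.1254]
side -0.028 67 [ 0.4594 -0.3188  0.1453] [ 0.4844 -0.3054  0.1627] [ 0.4705 -0.3154  0.1532]
side cup 144 [ 0.4718 -0.3061]
top -0.107 1 [ 0.4705 -0.2998  0.0757] [ 0.4705 -0.2998  0.0757] [ 0.4705 -0.2998  0.0757]
top -0.095 2 [ 0.4697 -0.2998  0.0868] [ 0.4725 -0.2997  0.0868] [ 0.4711 -0.2998  0.0868]
top -0.08 4 [ 0.4679 -0.2993  0.1005] [ 0.4732 -0.2978  0.113 ] [ 0.4702 -0.2986  0.107 ]
top -0.055 1 [ 0.4696 -0.2956  0.1234] [ 0.4696 -0.2956  0.1234] [ 0.4696 -0.2956  0.1234]
top -0.028 16 [ 0.4587 -0.3013  0.1455] [ 0.4778 -0.2896  0.1632] [ 0.4667 -0.2935  0.1556]
top cup 47 [ 0.4707 -0.3018]
```

View pics/s6.png

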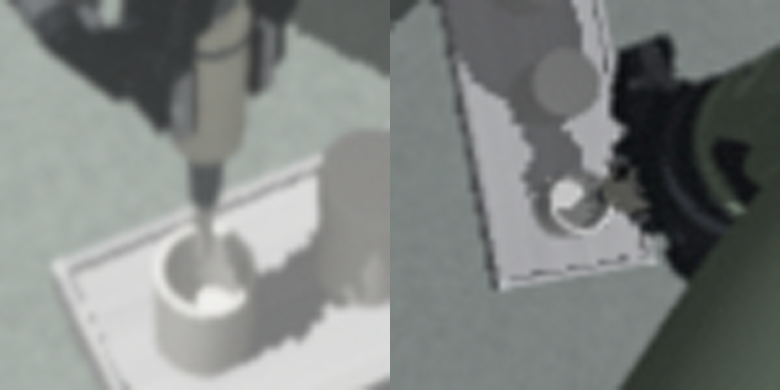

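The tip is centred over the cup's mouth within about 1 mm, roughly 1 cm above the rim. The cup hasn't moved and the pipette hangs still and upright, so I'm handing in.

```bash
python3 -c "
from rig import job_done; print(job_done())"
```

```text
the job is handed in; nothing more can be done
None
```

I handed the job in with the pipette held still and upright, its tip within about 1 mm of the cup's centre and roughly 1 cm above the rim; the cup had not moved, and robot time was about 10.6 s of the 43 s.

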